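# Count to the third gap and slide the cartridge home

### The arm

A 6-joint arm with a two-finger parallel gripper is mounted at the origin on the work surface. World frame = base frame: x ahead of the robot, y to its left, z up, the work surface at z = 0. Lengths are in m, angles in rad, forces in N, time in s.
With the tool pointing down it reaches from about 0.25 to 0.725 m from the base axis. Payload 4 kg.
Tool frame: the origin (TCP) lies on the centre line of the jaws, within the pads' length; the fingertips stand ahead of it and the grasp point (between the pads) lies 11 mm behind it (bot.tip_extent is the z of the fingertips in the tool frame, in m); z points along the fingers, y is the direction in which the jaws open and shut (so a half turn about z gives the same grasp; the last joint's range is limited). The gripper opens to 85 mm and grips with 20 to 120 N. Pads are 22 mm wide; open, the fingers measure 114 mm over their backs; the gripper's body (76 mm by 85 mm) begins 54 mm behind the grasp point. The pads swing forward as they close: fully open they stand 13 mm farther back than shut.
Start: joints at [-1.268, 0.241, 0.005, 1.335, 0, 1.571], TCP at [0.149, -0.477, 0.239] pointing down, gripper open.
Joint ranges: [-2.72, 2.72], [-1.05, 1.87], [-1.09, 1.28], [-1.99, 2.15], [-1.42, 1.44], [-3.14, 3.14]. Speed limits (rad/s): [2.79, 2.79, 3.14, 3.14, 3.14, 3.14].

### API

Orientations are given as a unit quaternion [x, y, z, w].
In Python, from workcell import bot gives the robot as it stands.
- The arm moves only by the shell command python3 -m jog 'ROWS'. ROWS is JSON, a list that holds one entry, the list of rows, each a list of 7 numbers: the shift along the world's x, y, z in m, then the turn, a rotation vector about the world's x, y, z in degrees, then the closure in counts, from 0 (fully open) to 255 (shut). In form: [[[tx, ty, tz, ax, ay, az, fingers], ...]]. A call has 1 to 10 rows; each row is the pose to reach, as a shift and turn from the pose commanded when the call began; what a row does not reach only later rows make up. A row lasts 1/12 s, in which the tool goes at most 41.7 mm and 7.16 degrees, less where a joint would pass 70% of its speed; a pose out of reach is approached as far as the arm can. A call with a gripper value outside its range is refused whole. The fingers move at their own pace and stop on an object; the grip force is fixed at half the most. Time passes only in rows, so rows that repeat a pose let the fingers close. It gives the time, the measured TCP pose, the force and the opening at its end, in the units of the state.
- bot.get_obs(): the state, without advancing time (a new reading comes with each control period).
- bot.camera(name): name is "scene" or "top"; returns the picture (400x640x3 uint8, blue, green, red); there is no depth.
- bot.camera_model(name): a dict with "K" (3x3 intrinsics, pixels), "T" (4x4, takes a point from camera to world coordinates). Camera axes: x right, y down, z forward; pixel columns grow to the right and rows downward; lengths in m; the calibration is good to about 2 mm. A picture is of the moment at which its call begins. camera_model takes no time and is no camera call.
- bot.job_done(): hands the job in, once; it reports no verdict.
The state is a dict: "clock": time; "joint_pos": joint angles; "joint_vel": joint speeds; "tau": joint torques, N m; "eef_pos": TCP position; "tool_rot": TCP orientation; "ft_force": force on the tool from outside, world axes, zero at the start; "ft_torque": the same for the moment, N m; "grip_width": finger opening in m.
Only numpy, scipy, OpenCV 4.12 (cv2) and the standard library are available. Lean on these libraries where they do the work, as an engineer would, in place of code of your own. Each camera call takes 0.05 s, during which the arm holds its last target. There are 200 camera calls.

### The job

With a fingertip, count along the rail of the grey rack from the end with the red cap: touch the brass stud of the first gap, then of the second, then of the third, and touch no stud beyond that. Then push the white cartridge along the rack's plate and into that third gap until it is fully home against the back stop, sliding it all the way and never lifting it. Do not bend the sprung flap far back, and leave everything else where it is.

Things in the scene. Friction and masses are not known exactly. Their poses are not given: they have to be found in the camera images.
- rack: grey acrylic divider rack, fixed. Origin: on the work surface, under the middle of the line of the divider fronts; x points into the gaps, away from the robot, y along the row, z up. Base plate 180 x 247 x 6 mm, x -120 to 60. A back stop, 34 mm high, closes the gaps at x = 36. The two outermost gaps hold the headshell and the spare cartridge.
- gap_row (a point): middle of the line of divider fronts, on the plate (6 mm up). Seven dividers (aluminium, 9 mm thick), rack x 0 to 36 (round noses to -4.5), tops 30 mm above the work surface, at rack y 0, +-36, +-72, +-108; the outer two are grey end cheeks out to +-123.5. Six gaps 27 mm wide, open on top and to the robot, centred at rack y 90, 54, 18, -18, -54, -90 mm.
- plate_mid (a point): point on the plate's top, 60 mm in front of the divider fronts (rack x = -60): the bare, flat, open slide-way, rack x -120 to -5, 6 mm above the work surface, without side walls.
- flap (a joint): flip-up flap along the rack's back: clear panel with a grey bar (the rail) along its top; upright at 0. Hinged 36 mm above the work surface at rack x = 46 mm; the value (rad) grows as its top is pushed away from the robot, to 0.9 at most. A soft spring returns it to 0: pushing on a stud takes about 1 N to start and about 0.25 N more per mm.
- rail_mid (a point): middle of the robot-side face of the flap's top bar, 76 mm above the work surface at rack x = 43 mm. Bar 230 mm long, 22 mm high (65 to 87 mm above the work surface), 6 mm thick; it carries the six brass studs.
- red_cap: red round cap, 18 mm across, 8 mm high, fixed on top of one of the rack's two end cheeks (underside 30 mm above the work surface): gaps are counted from this end. Origin: centre of its underside, at rack x = 18 mm, rack y = 113.5 or -113.5 mm; a like black cap sits on the other end.
- cartridge: white cartridge on its black carrier, 44 (x) x 20 (y) x 22 mm high, about 40 g, loose, on the plate in front of the gaps, its x axis roughly towards them. Origin: centre of its underside. Flat rear (-x) face. Fully home against the back stop its origin is at rack x = 14 mm and its rear end stands 8 mm out from the line of divider fronts.
- stud_a: brass dome stud, 18 mm across, 4 mm high, on the robot-side face of the flap's bar, behind gap number 1 counted from the rack's +y end. Origin: centre of its base on the bar's face, 76 mm above the work surface, rack x = 43, y = 90 mm while the flap is upright; the dome stands out from there towards the robot. Moves with the flap.
- stud_b: brass dome stud, 18 mm across, 4 mm high, on the robot-side face of the flap's bar, behind gap number 2 counted from the rack's +y end. Origin: centre of its base on the bar's face, 76 mm above the work surface, rack x = 43, y = 54 mm while the flap is upright; the dome stands out from there towards the robot. Moves with the flap.
- stud_c: brass dome stud, 18 mm across, 4 mm high, on the robot-side face of the flap's bar, behind gap number 3 counted from the rack's +y end. Origin: centre of its base on the bar's face, 76 mm above the work surface, rack x = 43, y = 18 mm while the flap is upright; the dome stands out from there towards the robot. Moves with the flap.
- stud_d: brass dome stud, 18 mm across, 4 mm high, on the robot-side face of the flap's bar, behind gap number 4 counted from the rack's +y end. Origin: centre of its base on the bar's face, 76 mm above the work surface, rack x = 43, y = -18 mm while the flap is upright; the dome stands out from there towards the robot. Moves with the flap.
- stud_e: brass dome stud, 18 mm across, 4 mm high, on the robot-side face of the flap's bar, behind gap number 5 counted from the rack's +y end. Origin: centre of its base on the bar's face, 76 mm above the work surface, rack x = 43, y = -54 mm while the flap is upright; the dome stands out from there towards the robot. Moves with the flap.
- stud_f: brass dome stud, 18 mm across, 4 mm high, on the robot-side face of the flap's bar, behind gap number 6 counted from the rack's +y end. Origin: centre of its base on the bar's face, 76 mm above the work surface, rack x = 43, y = -90 mm while the flap is upright; the dome stands out from there towards the robot. Moves with the flap.
- spare: blue spare cartridge, 44 x 20 x 22 mm, loose, in one of the two outermost gaps, to be left alone. Origin: centre of its underside.
- headshell: black aluminium headshell, about 54 x 19 x 12 mm, loose, in the other outermost gap, to be left alone. Origin: underside.
- loupe: stylus loupe, black with a glass lens, 36 mm across, 38 mm high, standing on the work surface left of the rack, to be left alone. Origin: centre of its underside.
- hex_key: steel hex key, 75 x 25 x 5 mm, lying right of the rack, to be left alone. Origin: on the surface, middle of the long leg.
- screw_jar: glass screw jar with metal lid, 44 mm across, 45 mm high, standing right of the rack, to be left alone. Origin: centre of its underside.
- stylus_brush: wooden stylus brush, 85 x 12 x 10 mm, lying left of the rack, to be left alone. Origin: underside of the handle's middle.
Mind the look-alikes: they are no part of the job. There is more than one size of the cartridge; the one meant has the size given above.

How it is judged:
On the way, in this order (a step that is already met when the one before it is completed fails the run):
1. a finger touches the stud of the first gap from the red cap's end (((y of red_cap in the frame of rack above 0 m and contact force between the fingers and stud_a above 0.2 N) or (not (y of red_cap in the frame of rack above 0 m) and contact force between the fingers and stud_f above 0.2 N))), for 0.05 s.
2. then the stud of the second gap (((y of red_cap in the frame of rack above 0 m and contact force between the fingers and stud_b above 0.2 N) or (not (y of red_cap in the frame of rack above 0 m) and contact force between the fingers and stud_e above 0.2 N))), for 0.05 s.
3. then the stud of the third gap (((y of red_cap in the frame of rack above 0 m and contact force between the fingers and stud_c above 0.2 N) or (not (y of red_cap in the frame of rack above 0 m) and contact force between the fingers and stud_d above 0.2 N))), for 0.05 s.
4. only then is the cartridge pushed home into the third gap (x of cartridge in the frame of rack above 0.01 m and ((y of red_cap in the frame of rack above 0 m and y of cartridge in the frame of rack between 0.01 and 0.026 m) or (not (y of red_cap in the frame of rack above 0 m) and y of cartridge in the frame of rack between -0.026 and -0.01 m)) and z of cartridge in the frame of rack below 0.009 m and angle between cartridge's own z axis and vertical below 0.12 rad and angle between the x axis of cartridge and the x axis of rack, either way round below 0.25 rad), for 0.2 s.
At the end, for the whole second after the job is handed in: the white cartridge stands on the rack's plate in the third gap from the red cap (within 8 mm of the gap's middle, within 4 mm of fully home, within 0.25 rad of the gap's direction, upright), at rest; the flap is upright again (under 0.1 rad); all bystanders are within 15 mm of where they were (all of step 4 and linear speed of cartridge below 0.01 m/s and value of joint flap below 0.1 rad and distance of each of spare, headshell, loupe, hex_key, screw_jar, stylus_brush from where it was at the start of the episode below 0.015 m); the robot touches nothing.
It fails at once if the cartridge is lifted more than 10 mm off the plate, or tipped over (z of cartridge in the frame of rack above 0.016 m or angle between cartridge's own z axis and vertical above 0.6 rad).
It fails at once if a stud beyond the third gap is touched ((y of red_cap in the frame of rack above 0 m and (contact force between the fingers and stud_d above 0.2 N or contact force between the fingers and stud_e above 0.2 N or contact force between the fingers and stud_f above 0.2 N)) or (not (y of red_cap in the frame of rack above 0 m) and (contact force between the fingers and stud_a above 0.2 N or contact force between the fingers and stud_b above 0.2 N or contact force between the fingers and stud_c above 0.2 N))).
It fails at once if the flap is bent back beyond 0.45 rad (value of joint flap above 0.45 rad).
It fails at once if another thing is moved by more than 20 mm (distance of any of spare, headshell, loupe, hex_key, screw_jar, stylus_brush from where it was at the start of the episode above 0.02 m).
It also fails if it takes over 54 s, if anything falls off the work surface, if the arm or the gripper's body presses on something with over 40 N, if the wrist force passes 120 N, or if a joint passes its speed limit or range.

## Working session

There is one attempt and no reset: what is moved stays moved. The work goes in short steps, Python scripts to look and compute and a shell command to move; the robot and the scene stay as the last step left them, time stands still between calls to the robot, and variables do not carry over. Pictures are saved under pics/ and viewed, about 8 in all and at most 12, crops included, and the job is handed in when it is done.

```bash
ls; mkdir -p pics; python3 - <<'E'
from workcell import bot
import cv2
for n in("scene","top"):
    cv2.imwrite(f"pics/{n}0.png",bot.camera(n)); m=bot.camera_model(n); print(n,m["K"],m["T"])
o=bot.get_obs(); print(o, bot.tip_extent)
E
```

```text
pics
scene [[481.9180804    0.         323.3359922 ]
 [  0.         481.9180804  194.51360001]
 [  0.           0.           1.        ]] [[-0.77963452  0.48603581 -0.39489138  0.97694865]
 [ 0.62610745  0.59225398 -0.50717323  0.55475831]
 [-0.01262836 -0.6426542  -0.76605229  0.95099345]
 [ 0.          0.          0.          1.        ]]
top [[496.48982786   0.         312.92051621]
 [  0.         496.48982786 202.20462085]
 [  0.           0.           1.        ]] [[ 0.00145764 -0.98925626  0.14618453  0.32401248]
 [-0.99998874 -0.00210214 -0.00425439 -0.00343489]
 [ 0.00451598 -0.14617669 -0.98924819  1.27713225]
 [ 0.          0.          0.          1.        ]]
{'clock': 0.1, 'joint_pos': array([-1.26799469e+00,  2.41345751e-01,  3.88025264e-03,  1.33520439e+00,
        2.58216025e-05,  1.57078176e+00]), 'joint_vel': array([-0.00054114, -0.00272224,  0.0021819 ,  0.00047085,  0.00066692,
        0.00160208]), 'tau': array([-7.37582104e-05, -3.73138475e+01,  2.53009862e+01,  1.08920160e-02,
        5.02754369e-05,  6.89392863e-06]), 'eef_pos': array([ 0.14894338, -0.4767326 ,  0.23850604]), 'tool_rot': array([ 9.88559242e-01,  1.50830193e-01, -1.28518057e-04, -9.28011368e-04]), 'ft_force': array([-0.46745008, -0.25666505, -0.97238864]), 'ft_torque': array([-0.0223152 , -0.02113938,  0.02779073]), 'grip_width': 0.08523143619036572} 0.008
```

View pics/top0.png

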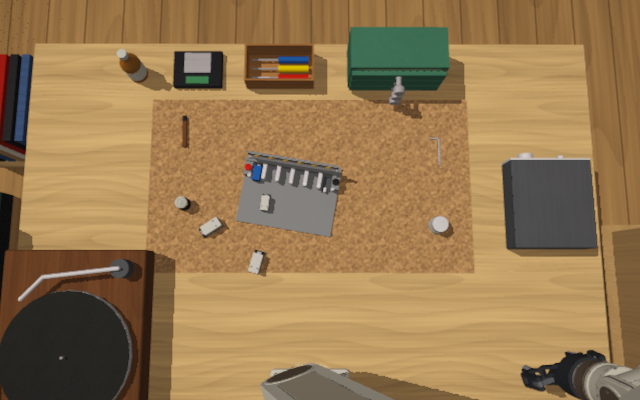

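View pics/scene0.png

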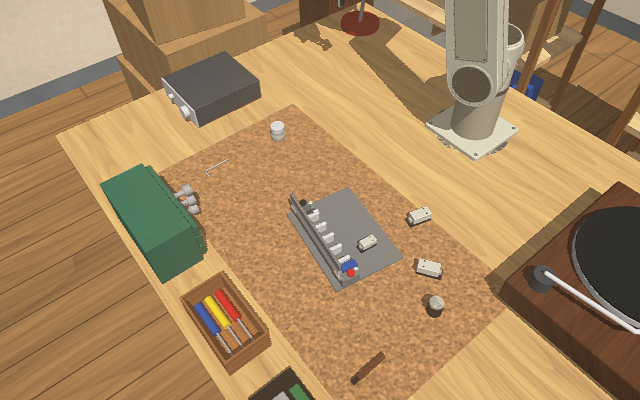

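```bash
cat > h.py <<'E'
from workcell import bot
import cv2, numpy as np
def ray(n,u,v,z):
    m=bot.camera_model(n);K,T=m["K"],m["T"]
    d=T[:3,:3]@np.linalg.solve(K,[u,v,1.]); return T[:3,3]+d*(z-T[2,3])/d[2]
def proj(n,p):
    m=bot.camera_model(n);K,T=m["K"],m["T"]
    c=K@(T[:3,:3].T@(np.array(p)-T[:3,3])); return c[:2]/c[2]
def blobs(mask,amin=8):
    k,l,s,c=cv2.connectedComponentsWithStats(mask.astype(np.uint8)); return [(i,s[i],c[i],l==i) for i in range(1,k) if s[i][4]>=amin]
E
python3 - <<'E'
from h import *
a=cv2.imread("pics/top0.png"); b=cv2.imread("pics/scene0.png")
A=cv2.resize(a[145:285,195:355],None,fx=5,fy=5,interpolation=cv2.INTER_CUBIC)[:600]
cv2.imwrite("pics/c1.png",cv2.resize(a[148:278,195:355],None,fx=4.6,fy=4.6,interpolation=cv2.INTER_CUBIC))
cv2.imwrite("pics/c2.png",cv2.resize(b[180:300,270:450],None,fx=4.4,fy=4.4,interpolation=cv2.INTER_CUBIC))
for n,im in(("top",a),("scene",b)):
    B,G,R=[im[...,i].astype(int) for i in range(3)]
    y0,y1,x0,x1=(145,285,195,355) if n=="top" else (180,300,270,450)
    roi=np.zeros(B.shape,bool);roi[y0:y1,x0:x1]=1
    for _,s,c,_m in blobs(roi&(R>130)&(G<70)&(B<70)): print(n,"red",s,c.round(1),ray(n,*c,.038).round(4))
    for _,s,c,mm in blobs(roi&(R>150)&(G>150)&(B>130),15):
        r=cv2.minAreaRect(np.argwhere(mm)[:,::-1].astype(np.float32)); print(n,"white",s,c.round(1),r,ray(n,*c,.028).round(4))
    hsv=cv2.cvtColor(im,cv2.COLOR_BGR2HSV)
    g=roi&(hsv[...,1]<40)&(hsv[...,2]>80)&(hsv[...,2]<150)
    g=cv2.morphologyEx(g.astype(np.uint8),cv2.MORPH_CLOSE,np.ones((5,5)))
    for _,s,c,mm in blobs(g,300):
        cn=cv2.findContours(mm.astype(np.uint8),0,2)[0]; cn=max(cn,key=cv2.contourArea)
        print(n,"plate",s,cv2.approxPolyDP(cn,4,True)[:,0].tolist())
E
```

```text
top red [245 164   7   6  33] [247.8 166.5] [0.5989 0.1574 0.038 ]
top white [261 164   6  15  55] [263.6 170.9] ((263.5880126953125, 171.0159912109375), (3.667151927947998, 14.310836791992188), 10.30484676361084) [0.5897 0.118  0.028 ]
top white [275 166   6  15  59] [277.4 173.1] ((277.3653869628906, 173.17308044433594), (3.9223227500915527, 14.31647777557373), 11.309932708740234) [0.5839 0.0825 0.028 ]
top white [289 169   6  15  56] [291.1 175.8] ((291.05999755859375, 175.91998291015625), (4.024922847747803, 14.310836791992188), 10.30484676361084) [0.577  0.0471 0.028 ]
top white [302 171   6  15  57] [304.9 178.3] ((304.7900085449219, 177.97000122070312), (4.101219654083252, 14.424979209899902), 8.130102157592773) [0.5705 0.0117 0.028 ]
top white [316 173   6  15  59] [318.8 180.4] ((318.77996826171875, 180.03997802734375), (4.101219654083252, 14.283556938171387), 8.130102157592773) [ 0.5651 -0.0238  0.028 ]
top white [260 195   9  15 117] [264.  202.2] ((264.0, 202.0), (14.0, 8.0), 90.0) [0.5084 0.1155 0.028 ]
top white [200 217  21  18 195] [209.9 225.6] ((209.7692108154297, 2
[... 1734 characters left out ...]
 25  19 317] [428.9 267.3] ((429.2647399902344, 267.4411926269531), (24.496097564697266, 13.824528694152832), 14.03624439239502) [0.4521 0.2556 0.028 ]
scene white [353 267   6   4  17] [355.8 268.5] ((355.75, 268.25), (4.242640495300293, 3.535533905029297), 45.0) [0.5793 0.1558 0.028 ]
scene white [334 270   7   9  25] [337.7 274.4] ((337.0000305175781, 274.0), (8.877545356750488, 4.93196964263916), 80.53767395019531) [0.6201 0.142  0.028 ]
scene white [430 296  13   4  39] [435.9 297.8] ((436.0, 297.5), (12.0, 3.0), -0.0) [0.4956 0.3166 0.028 ]
scene plate [ 287  187  116  105 5899] [[291, 193], [293, 211], [287, 215], [336, 291], [402, 258], [348, 187], [315, 202], [306, 199], [305, 205]]
```

View pics/c1.png

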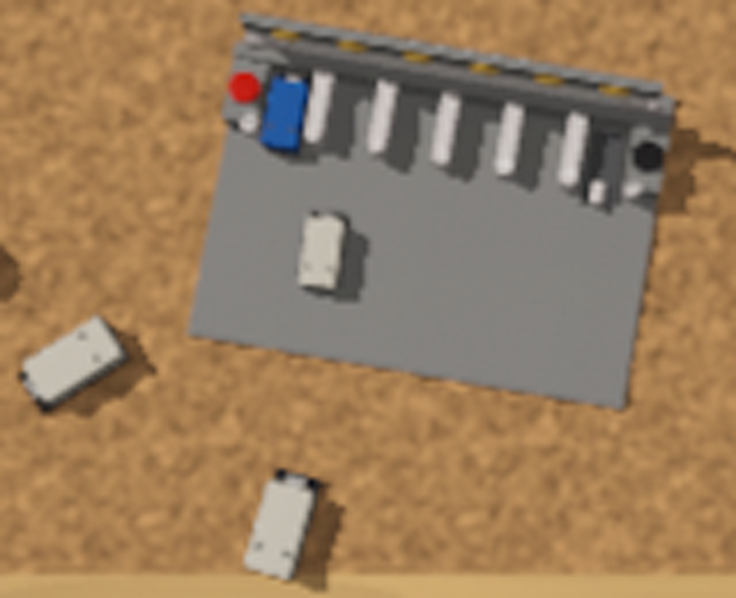

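View pics/c2.png

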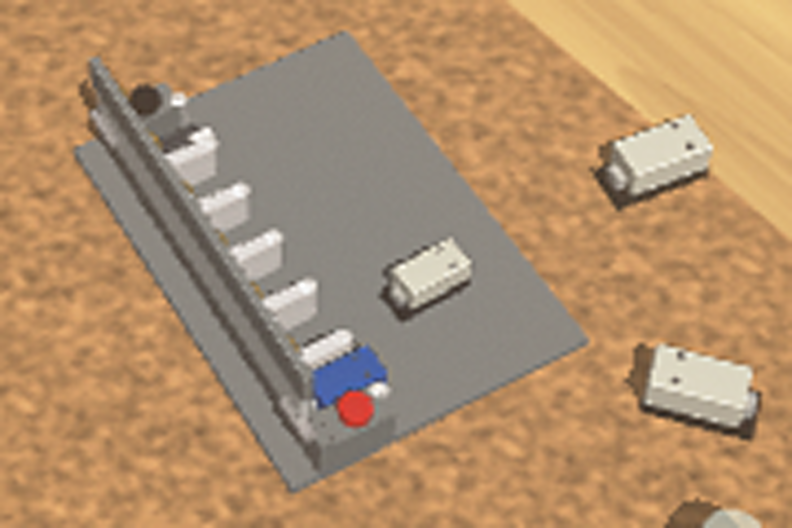

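The red cap is at top (248,167), so it is on the +y end and the order is studs a, b, c. There are three white cartridges:
- **(264,202), on the plate:** about 15x8 px, so roughly 44x20 mm. This one fits the size and the "on the plate" description.
- **(210,226) and (255,262), on the cork:** about 21x10 px. These are larger decoys.

Next I fit the poses.

```bash
cat >> h.py <<'E'
def cart(n,im,roi,z=.028):
    B,G,R=[im[...,i].astype(int) for i in range(3)]
    x0,x1,y0,y1=roi; m=np.zeros(B.shape,bool); m[y0:y1,x0:x1]=1
    m&=(R>150)&(G>150)&(B>130)
    p=np.array([ray(n,u,v,z)[:2] for v,u in np.argwhere(m)])
    c=p.mean(0); w,V=np.linalg.eigh(np.cov((p-c).T)); a=V[:,1]*np.sign(V[0,1]); q=(p-c)@V
    return c,np.degrees(np.arctan2(a[1],a[0])),np.ptp(q,axis=0)[::-1]
E
python3 - <<'E'
from h import *
a=cv2.imread("pics/top0.png"); b=cv2.imread("pics/scene0.png")
for n,D in(("top",[(263.6,170.9),(277.4,173.1),(291.1,175.8),(304.9,178.3),(318.8,180.4)]),("scene",[(336.3,248.6),(328.5,237.5),(321.2,226.6),(314,215.5)])):
    P=np.array([ray(n,*d,.030)[:2] for d in D]); d=np.polyfit(np.arange(len(P)),P,1)[0]
    print(n,np.degrees(np.arctan2(d[1],d[0]))+90, np.hypot(*d), P.round(4).tolist())
m=bot.camera_model
for n,c in(("top",[(236,219),(329,236)]),("scene",[(402,258),(348,187),(287,215),(336,291)])):
    print(n,[ray(n,*p,.006).round(4)[:2].tolist() for p in c])
print(cart("top",a,(255,275,190,215)),cart("scene",b,(357,379,232,252)))
E
```

```text
top -9.993947812692284 0.03587442003265361 [[0.5891, 0.1177], [0.5834, 0.0823], [0.5765, 0.0471], [0.5701, 0.0118], [0.5647, -0.0237]]
scene -10.19924773376583 0.03620154563598307 [[0.5801, 0.0892], [0.5745, 0.0541], [0.5681, 0.019], [0.5609, -0.0178]]
top [[0.4677, 0.189], [0.4244, -0.0502]]
scene [[0.4693, 0.1925], [0.4245, -0.0501], [0.6008, -0.0763], [0.6411, 0.1619]]
(array([0.50841516, 0.1154691 ]), np.float64(-7.22928504469361), array([0.03789698, 0.01984787])) (array([0.51039821, 0.11912443]), np.float64(0.2287378329273806), array([0.04589399, 0.02816852]))
```

```bash
python3 -m jog '[[[0.24,0.32,0,0,0,70,255],[0.24,0.32,0,0,0,70,255],[0.24,0.32,0,0,0,70,255],[0.24,0.32,0,0,0,70,255],[0.24,0.32,0,0,0,70,255],[0.24,0.32,0,0,0,70,255],[0.24,0.32,0,0,0,70,255],[0.24,0.32,0,0,0,70,255],[0.24,0.32,0,0,0,70,255],[0.24,0.32,0,0,0,70,255]]]'
python3 -m jog '[[[0.197,0.294,-0.03,0,0,70,255],[0.197,0.294,-0.03,0,0,70,255],[0.197,0.294,-0.03,0,0,70,255],[0.197,0.294,-0.03,0,0,70,255],[0.197,0.294,-0.03,0,0,70,255],[0.197,0.294,-0.03,0,0,70,255],[0.197,0.294,-0.03,0,0,70,255],[0.197,0.294,-0.03,0,0,70,255],[0.197,0.294,-0.03,0,0,70,255],[0.197,0.294,-0.03,0,0,70,255]]]'
python3 -m jog '[[[0,0,-0.03,0,0,12.6,255],[0,0,-0.03,0,0,12.6,255],[0,0,-0.03,0,0,12.6,255],[0,0,-0.03,0,0,12.6,255]]]'
python3 - <<'E'
from h import *
o=bot.get_obs(); print(o["clock"],o["eef_pos"],o["tool_rot"],o["joint_pos"],o["ft_force"])
E
```

```text
clock: 0.93
eef_pos: [0.3905, -0.1542, 0.2391]
tool_rot: [0.72, 0.694, 0.0, -0.0]
ft_force: [0.1, -0.9, 0.8]
grip_width: 0.0003
clock: 1.77
eef_pos: [0.5875, 0.1412, 0.2069]
tool_rot: [0.191, 0.982, 0.0, -0.001]
ft_force: [-0.1, -1.0, -0.9]
grip_width: -0.0003
clock: 2.1
eef_pos: [0.5859, 0.1367, 0.1788]
tool_rot: [0.089, 0.996, -0.0, -0.001]
ft_force: [1.0, 0.2, 0.2]
grip_width: -0.0003
2.1 [0.58585683 0.1367488  0.17876586] [ 8.87902439e-02  9.96050158e-01 -1.93670096e-04 -5.80730293e-04] [ 2.29313261e-01  4.72993167e-01  1.83208721e-01  1.28223622e+00
 -4.49895372e-06  4.07127949e-01] [1.01462024 0.22376513 0.16728428]
```

```bash
python3 -m jog '[[[0,0,-0.104,0,0,0,255],[0,0,-0.104,0,0,0,255],[0,0,-0.104,0,0,0,255],[0,0,-0.104,0,0,0,255],[0.0148,-0.0026,-0.104,0,0,0,255],[0.0148,-0.0026,-0.104,0,0,0,255],[0.0148,-0.0026,-0.104,0,0,0,255]]]'
python3 -m jog '[[[0.003,-0.0005,0,0,0,0,255],[0.003,-0.0005,0,0,0,0,255],[0.003,-0.0005,0,0,0,0,255]]]'
python3 -m jog '[[[0.003,-0.0005,0,0,0,0,255],[0.003,-0.0005,0,0,0,0,255],[0.003,-0.0005,0,0,0,0,255]]]'
python3 - <<'E'
from h import *
a=bot.camera("scene");b=bot.camera("top")
A=cv2.resize(a[160:300,270:410],(560,560),interpolation=cv2.INTER_CUBIC)
cv2.imwrite("pics/t1.png",A)
E
```

```text
clock: 2.68
eef_pos: [0.6028, 0.1343, 0.0776]
tool_rot: [0.088, 0.996, 0.001, 0.002]
ft_force: [-0.5, 0.3, -0.1]
grip_width: 0.0001
clock: 2.93
eef_pos: [0.6039, 0.1339, 0.0764]
tool_rot: [0.088, 0.996, 0.0, 0.0]
ft_force: [-0.9, 0.4, 0.9]
grip_width: 0.0
clock: 3.18
eef_pos: [0.6067, 0.1333, 0.0755]
tool_rot: [0.088, 0.996, 0.0, -0.0]
ft_force: [-1.7, 0.4, 1.4]
grip_width: -0.0003
```

View pics/t1.png

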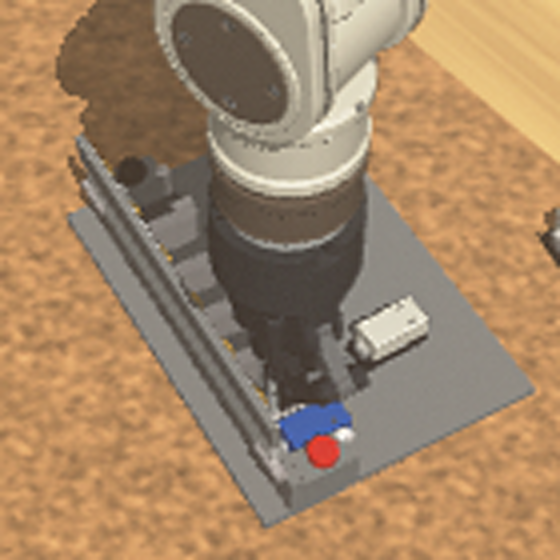

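The finger sits at gap 1 with force building to about -1.7 N, so contact has begun. I'll press a few mm further.

```bash
python3 -m jog '[[[0.003,-0.0005,0,0,0,0,255],[0.003,-0.0005,0,0,0,0,255],[0.003,-0.0005,0,0,0,0,255]]]'
python3 -m jog '[[[0.003,-0.0005,0,0,0,0,255],[0.003,-0.0005,0,0,0,0,255],[0.003,-0.0005,0,0,0,0,255],[0.003,-0.0005,0,0,0,0,255]]]'
```

```text
clock: 3.53
eef_pos: [0.6098, 0.1327, 0.0752]
tool_rot: [0.088, 0.996, 0.0, -0.0]
ft_force: [-2.5, -0.5, 2.3]
grip_width: -0.0003
clock: 3.87
eef_pos: [0.6127, 0.1322, 0.0752]
tool_rot: [0.088, 0.996, 0.0, -0.0]
ft_force: [-3.9, 1.8, 0.7]
grip_width: 0.0002
```

Contact on stud a is clear. I'll back off, step 36 mm along the row and press the next one.

```bash
python3 -m jog '[[[-0.0177,0.0031,0,0,0,0,255],[-0.0177,0.0031,0,0,0,0,255],[-0.0177,0.0031,0,0,0,0,255],[-0.024,-0.0324,0,0,0,0,255],[-0.024,-0.0324,0,0,0,0,255],[-0.024,-0.0324,0,0,0,0,255],[-0.024,-0.0324,0,0,0,0,255]]]'
python3 -m jog '[[[0.0118,-0.0021,0,0,0,0,255],[0.0118,-0.0021,0,0,0,0,255],[0.0148,-0.0026,0,0,0,0,255],[0.0148,-0.0026,0,0,0,0,255],[0.0178,-0.0031,0,0,0,0,255],[0.0178,-0.0031,0,0,0,0,255],[0.0178,-0.0031,0,0,0,0,255],[0.0178,-0.0031,0,0,0,0,255]]]'
python3 - <<'E'
from h import *
a=bot.camera("scene")
A=cv2.resize(a[160:300,270:410],(560,560),interpolation=cv2.INTER_CUBIC)
cv2.imwrite("pics/t2.png",A)
E
```

```text
clock: 4.45
eef_pos: [0.5901, 0.0994, 0.0756]
tool_rot: [0.088, 0.996, 0.0, 0.001]
ft_force: [1.0, 0.4, -0.1]
grip_width: 0.0004
clock: 5.12
eef_pos: [0.6063, 0.0971, 0.0752]
tool_rot: [0.087, 0.996, 0.0, -0.0]
ft_force: [-3.4, 2.1, 0.9]
grip_width: 0.0002
```

View pics/t2.png

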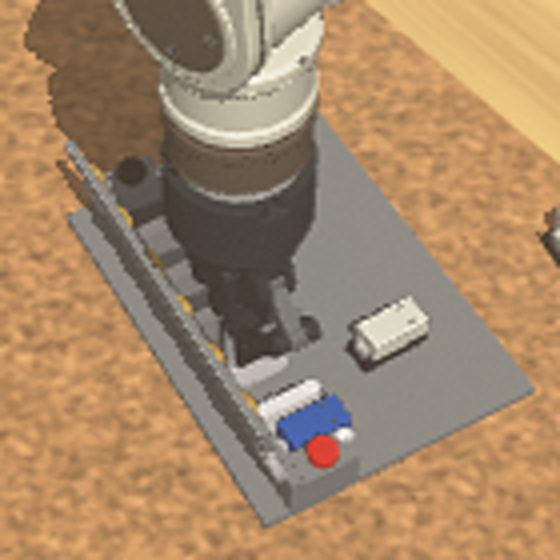

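```bash
python3 - <<'E'
from h import *
c,s=np.cos(np.radians(-10)),np.sin(np.radians(-10))
for y in(90,54,18,-18):
    p=[.563+c*.041-s*y/1e3,.0495+s*.041+c*y/1e3,.076]; u=proj("scene",p); print(y,(u-[270,160])*4)
E
```

```text
90 [259.92234876 396.02881622]
54 [227.11733746 346.73737238]
18 [195.56923585 299.3345087 ]
-18 [165.20716486 253.71372525]
```

The picture shows the finger at stud b (crop 218,352) with the flap slightly tilted, which agrees with the projection. Stud c is next, then straight up and away.

```bash
python3 -m jog '[[[-0.0177,0.0031,0,0,0,0,255],[-0.0177,0.0031,0,0,0,0,255],[-0.0177,0.0031,0,0,0,0,255],[-0.024,-0.0324,0,0,0,0,255],[-0.024,-0.0324,0,0,0,0,255],[-0.024,-0.0324,0,0,0,0,255],[-0.024,-0.0324,0,0,0,0,255]]]'
python3 -m jog '[[[0.0118,-0.0021,0,0,0,0,255],[0.0118,-0.0021,0,0,0,0,255],[0.0148,-0.0026,0,0,0,0,255],[0.0148,-0.0026,0,0,0,0,255],[0.0178,-0.0031,0,0,0,0,255],[0.0178,-0.0031,0,0,0,0,255],[0.0178,-0.0031,0,0,0,0,255],[0.0178,-0.0031,0,0,0,0,255]]]'
python3 -m jog '[[[-0.025,0.0044,0,0,0,0,255],[-0.025,0.0044,0,0,0,0,255],[-0.025,0.0044,0,0,0,0,255],[-0.025,0.0044,0.06,0,0,0,255],[-0.025,0.0044,0.06,0,0,0,255],[-0.025,0.0044,0.06,0,0,0,255]]]'
python3 - <<'E'
from h import *
o=bot.get_obs();print(o["eef_pos"])
E
```

```text
clock: 5.75
eef_pos: [0.5839, 0.0639, 0.0757]
tool_rot: [0.088, 0.996, 0.0, 0.001]
ft_force: [1.2, -0.8, 0.5]
grip_width: -0.0003
clock: 6.42
eef_pos: [0.6, 0.0616, 0.0751]
tool_rot: [0.087, 0.996, 0.0, -0.0]
ft_force: [-2.6, 1.6, 0.8]
grip_width: 0.0001
clock: 6.92
eef_pos: [0.5807, 0.0657, 0.1412]
tool_rot: [0.088, 0.996, 0.001, 0.006]
ft_force: [0.9, 0.3, 0.9]
grip_width: -0.0003
[0.58070583 0.06574254 0.14124375]
```

All three studs gave clear contact. Next I'll cage the cartridge loosely between half-open jaws, without gripping it, and push it sideways into line with gap 3.

```bash
python3 -m jog '[[[-0.0666,0.0509,0,0,0,0,140],[-0.0666,0.0509,0,0,0,0,140],[-0.0666,0.0509,0,0,0,0,140],[-0.0666,0.0509,0,0,0,0,140],[-0.0666,0.0509,0,0,0,0,140],[-0.0666,0.0509,-0.06,0,0,0,140],[-0.0666,0.0509,-0.06,0,0,0,140],[-0.0666,0.0509,-0.06,0,0,0,140],[-0.0666,0.0509,-0.06,0,0,0,140]]]'
python3 - <<'E'
from h import *
print(bot.get_obs()["eef_pos"])
a=bot.camera("scene");b=bot.camera("top")
A=cv2.resize(a[170:290,290:410],(480,480),interpolation=cv2.INTER_CUBIC)
cv2.imwrite("pics/t3.png",A)
E
```

```text
clock: 7.67
eef_pos: [0.5094, 0.1156, 0.0745]
tool_rot: [0.088, 0.996, -0.0, -0.001]
ft_force: [-0.4, -0.6, -0.4]
grip_width: 0.0385
[0.50944006 0.11563058 0.07452185]
```

View pics/t3.png

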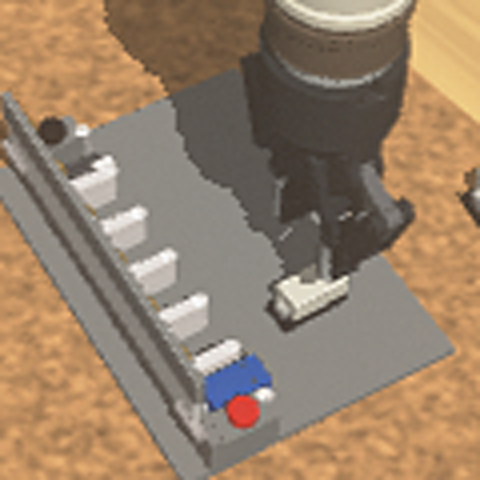

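The fingers straddle the cartridge from above (crop 315,290) and the flap is back upright. Descending.

```bash
python3 -m jog '[[[0,0,-0.03,0,0,0,140],[0,0,-0.03,0,0,0,140],[0,0,-0.04,0,0,0,140],[0,0,-0.04,0,0,0,140]]]'
python3 -m jog '[[[0,0,-0.014,0,0,0,140],[0,0,-0.014,0,0,0,140],[0,0,-0.014,0,0,0,160],[0,0,-0.014,0,0,0,170],[0,0,-0.014,0,0,0,175],[0,0,-0.014,0,0,0,175],[0,0,-0.014,0,0,0,175],[0,0,-0.014,0,0,0,175]]]'
```

```text
clock: 8.1
eef_pos: [0.5089, 0.1163, 0.0351]
tool_rot: [0.088, 0.996, -0.0, -0.0]
ft_force: [-0.1, 0.7, 0.3]
grip_width: 0.0389
clock: 8.77
eef_pos: [0.5091, 0.1165, 0.0217]
tool_rot: [0.088, 0.996, 0.0, 0.0]
ft_force: [0.1, 0.5, -0.6]
grip_width: 0.0268
```

```bash
python3 -m jog '[[[0,0,0,0,0,0,185],[0,0,0,0,0,0,185],[-0.0007,-0.004,0,0,0,0,185],[-0.0014,-0.008,0,0,0,0,185],[-0.0021,-0.012,0,0,0,0,185],[-0.0028,-0.016,0,0,0,0,185],[-0.0035,-0.02,0,0,0,0,185],[-0.0042,-0.024,0,0,0,0,185],[-0.0049,-0.028,0,0,0,0,185],[-0.0056,-0.032,0,0,0,0,185]]]'
python3 -m jog '[[[-0.0007,-0.004,0,0,0,0,185],[-0.0014,-0.0078,0,0,0,0,185],[-0.0014,-0.0078,0,0,0,0,185],[-0.0014,-0.0078,0,0,0,0,185],[-0.0014,-0.0078,0,0,0,0,150],[-0.0014,-0.0078,0,0,0,0,150],[-0.0014,-0.0078,0,0,0,0,150]]]'
python3 -m jog '[[[0,0,0.03,0,0,0,150],[0,0,0.03,0,0,0,150],[-0.03,0.0053,0.06,0,0,0,150],[-0.07,0.0123,0.06,0,0,0,255],[-0.1,0.0176,0.06,0,0,0,255],[-0.1,0.0176,0.06,0,0,0,255],[-0.1,0.0176,0.06,0,0,0,255],[-0.1,0.0176,0.06,0,0,0,255],[-0.1,0.0176,0.06,0,0,0,255],[-0.1,0.0176,0.06,0,0,0,255]]]'
python3 - <<'E'
from h import *
print(bot.get_obs()["eef_pos"])
a=bot.camera("scene");b=bot.camera("top")
A=cv2.resize(a[170:290,290:410],(480,480),interpolation=cv2.INTER_CUBIC)
B=cv2.resize(b[140:260,230:350],(480,480),interpolation=cv2.INTER_CUBIC)
cv2.imwrite("pics/t4.png",np.hstack([A,B])[:, :800] if 0 else cv2.resize(np.hstack([A,B]),(800,400)))
cv2.imwrite("pics/raw4t.png",b);cv2.imwrite("pics/raw4s.png",a)
E
```

```text
clock: 9.6
eef_pos: [0.5032, 0.0839, 0.0213]
tool_rot: [0.088, 0.996, 0.0, -0.0]
ft_force: [-0.4, 1.7, 0.2]
grip_width: 0.0231
clock: 10.18
eef_pos: [0.5019, 0.0768, 0.0213]
tool_rot: [0.087, 0.996, -0.0, 0.0]
ft_force: [-1.0, -0.7, -0.1]
grip_width: 0.0355
clock: 11.02
eef_pos: [0.4033, 0.0943, 0.0815]
tool_rot: [0.088, 0.996, 0.0, 0.001]
ft_force: [0.1, 0.8, 0.3]
grip_width: -0.0004
[0.40332759 0.09433401 0.08150733]
```

View pics/t4.png

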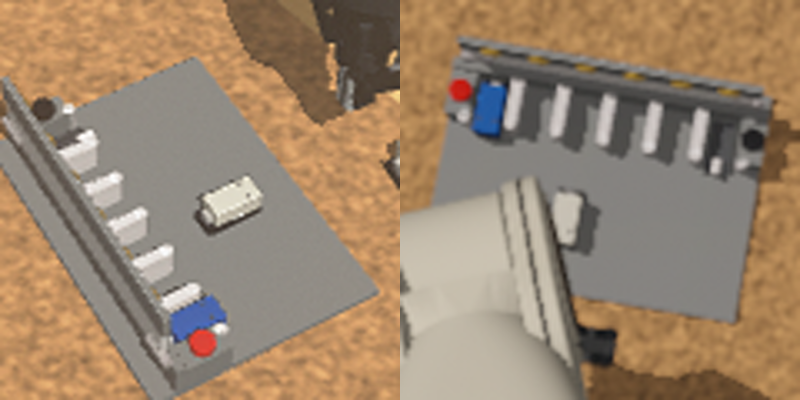

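```bash
python3 - <<'E'
from h import *
a=cv2.imread("pics/scene0.png");b=cv2.imread("pics/raw4s.png")
c0=cart("scene",a,(357,379,232,252));c1=cart("scene",b,(347,372,220,242))
print(c0,c1)
c,s=np.cos(np.radians(-10)),np.sin(np.radians(-10));R=np.array([[c,-s],[s,c]])
for q in(c0,c1): print((q[0]-[.563,.0495])@R)
t=cv2.imread("pics/raw4t.png"); q=cart("top",t,(276,290,194,218)); print(q,(q[0]-[.563,.0495])@R)
E
```

```text
(array([0.51039821, 0.11912443]), np.float64(0.2287378329273806), array([0.04589399, 0.02816852])) (array([0.50366867, 0.08207647]), np.float64(-2.9679329626252913), array([0.04627529, 0.02853878]))
[-0.06389281  0.05943247]
[-0.0640868   0.02177878]
(array([0.50324413, 0.07641732]), np.float64(-0.8429312467951535), array([0.03608213, 0.01812768])) [-0.06352219  0.01613189]
```

The cartridge is in line with the gap at rack y of about 18, yaw about -10°. Now I'll come down behind it with the fingers shut and push.

```bash
python3 -m jog '[[[0.0397,-0.0054,0,0,0,0,255],[0.0397,-0.0054,0,0,0,0,255],[0.0397,-0.0054,-0.03,0,0,0,255],[0.0397,-0.0054,-0.06,0,0,0,255],[0.0397,-0.0054,-0.06,0,0,0,255],[0.0397,-0.0054,-0.06,0,0,0,255]]]'
python3 -m jog '[[[0.0098,-0.0017,0,0,0,0,255],[0.0197,-0.0035,0,0,0,0,255],[0.0246,-0.0043,0,0,0,0,255],[0.0295,-0.0052,0,0,0,0,255],[0.0345,-0.0061,0,0,0,0,255],[0.0394,-0.0069,0,0,0,0,255],[0.0433,-0.0076,0,0,0,0,255],[0.0473,-0.0083,0,0,0,0,255],[0.0512,-0.009,0,0,0,0,255],[0.0552,-0.0097,0,0,0,0,255]]]'
python3 - <<'E'
from h import *
p=bot.get_obs()["eef_pos"]
a=bot.camera("scene")
cv2.imwrite("pics/t5.png",cv2.resize(a[180:280,280:400],(720,600),interpolation=cv2.INTER_CUBIC))
c,s=np.cos(np.radians(-10)),np.sin(np.radians(-10));R=np.array([[c,-s],[s,c]])
print((p[:2]-[.563,.0495])@R,p)
E
```

```text
clock: 11.62
eef_pos: [0.4401, 0.0884, 0.0201]
tool_rot: [0.088, 0.996, -0.001, -0.002]
ft_force: [0.4, 0.7, 0.5]
grip_width: 0.0001
clock: 12.45
eef_pos: [0.4969, 0.0791, 0.0212]
tool_rot: [0.088, 0.996, -0.0, -0.0]
ft_force: [-0.8, -0.3, -0.0]
grip_width: -0.0004
[-0.07018391  0.01765451] [0.49694802 0.0790736  0.02123127]
```

View pics/t5.png

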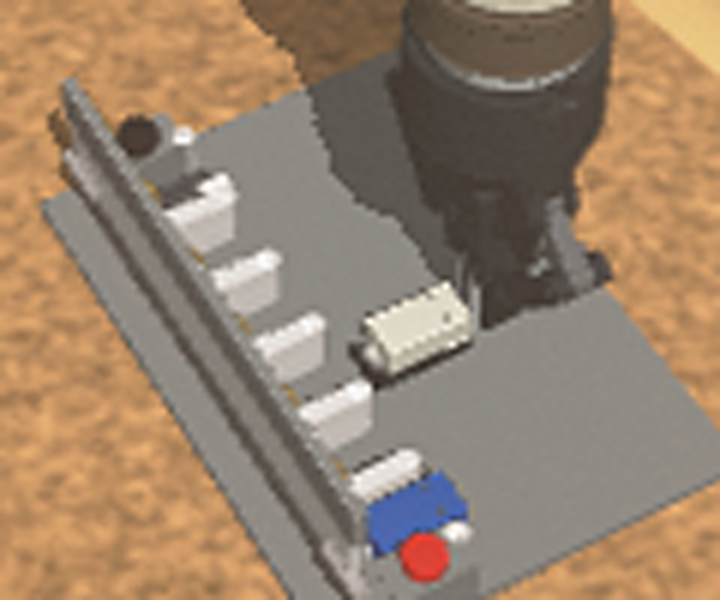

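The cartridge points between dividers 2 (335,415) and 3 (290,345), which is gap 3. Continuing slowly.

```bash
python3 -m jog '[[[0.003,-0.0005,0,0,0,0,255],[0.006,-0.001,0,0,0,0,255],[0.009,-0.0016,0,0,0,0,255],[0.012,-0.0021,0,0,0,0,255],[0.015,-0.0026,0,0,0,0,255],[0.018,-0.0032,0,0,0,0,255],[0.021,-0.0037,0,0,0,0,255],[0.024,-0.0042,0,0,0,0,255],[0.027,-0.0047,0,0,0,0,255],[0.03,-0.0053,0,0,0,0,255]]]'
python3 - <<'E'
from h import *
p=bot.get_obs()["eef_pos"]
a=bot.camera("scene")
cv2.imwrite("pics/t6.png",cv2.resize(a[190:270,290:386],(720,600),interpolation=cv2.INTER_CUBIC))
c,s=np.cos(np.radians(-10)),np.sin(np.radians(-10));R=np.array([[c,-s],[s,c]])
print((p[:2]-[.563,.0495])@R,p)
E
```

```text
clock: 13.33
eef_pos: [0.5271, 0.0738, 0.0213]
tool_rot: [0.088, 0.996, 0.0, -0.0]
ft_force: [0.3, 0.1, -0.6]
grip_width: 0.0003
[-0.03957682  0.01771475] [0.52710058 0.07381807 0.02129578]
```

View pics/t6.png

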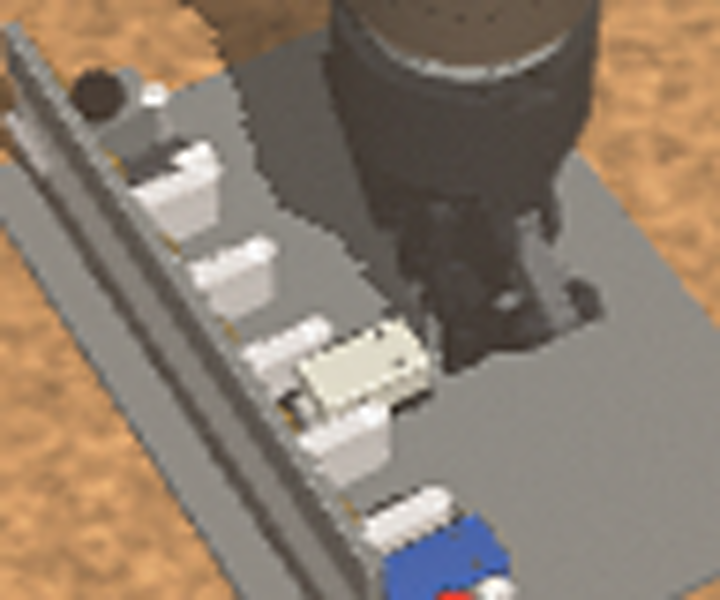

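It has entered gap 3 cleanly, with about 20 mm left to go.

```bash
python3 -m jog '[[[0.003,-0.0005,0,0,0,0,255],[0.006,-0.001,0,0,0,0,255],[0.009,-0.0016,0,0,0,0,255],[0.012,-0.0021,0,0,0,0,255],[0.015,-0.0026,0,0,0,0,255],[0.017,-0.003,0,0,0,0,255],[0.017,-0.003,0,0,0,0,255],[0.017,-0.003,0,0,0,0,255]]]'
python3 -m jog '[[[0.001,-0.0002,0,0,0,0,255],[0.002,-0.0004,0,0,0,0,255],[0.002,-0.0004,0,0,0,0,255]]]'
```

```text
clock: 14.05
eef_pos: [0.5439, 0.0708, 0.0213]
tool_rot: [0.088, 0.996, -0.0, -0.0]
ft_force: [0.9, 0.1, 0.8]
grip_width: -0.0
clock: 14.3
eef_pos: [0.5452, 0.0705, 0.0212]
tool_rot: [0.088, 0.996, 0.0, -0.001]
ft_force: [-2.5, 0.4, 0.9]
grip_width: 0.0001
```

```bash
python3 -m jog '[[[0.001,-0.0002,0,0,0,0,255],[0.0015,-0.0003,0,0,0,0,255],[0.0015,-0.0003,0,0,0,0,255]]]'
```

```text
clock: 14.55
eef_pos: [0.5453, 0.0705, 0.0212]
tool_rot: [0.087, 0.996, 0.0, -0.002]
ft_force: [-6.1, 0.4, 5.0]
grip_width: 0.0
```

```bash
python3 -m jog '[[[0.0015,-0.0003,0,0,0,0,255],[0.0015,-0.0003,0,0,0,0,255],[0.0015,-0.0003,0,0,0,0,255]]]'
python3 -m jog '[[[-0.01,0.0018,0,0,0,0,255],[-0.05,0.0088,0,0,0,0,255],[-0.06,0.0106,0.04,0,0,0,255],[-0.09,0.0106,0.08,0,0,0,255],[-0.13,0.0106,0.1,0,0,0,255],[-0.17,0.0106,0.1,0,0,0,255],[-0.17,-0.03,0.1,0,0,0,255],[-0.17,-0.08,0.1,0,0,0,255],[-0.17,-0.12,0.1,0,0,0,255],[-0.17,-0.16,0.1,0,0,0,255]]]'
python3 -m jog '[[[0,-0.04,0,0,0,0,255],[0,-0.08,0,0,0,0,255],[0,-0.12,0,0,0,0,255],[0,-0.15,0,0,0,0,255],[0,-0.15,0,0,0,0,255],[0,-0.15,0,0,0,0,255],[0,-0.15,0,0,0,0,255],[0,-0.15,0,0,0,0,255],[0,-0.15,0,0,0,0,255]]]'
python3 - <<'E'
from h import *
a=bot.camera("scene");b=bot.camera("top")
A=cv2.resize(a[180:290,280:390],(400,400),interpolation=cv2.INTER_CUBIC)
B=cv2.resize(b[145:245,230:350],(480,400),interpolation=cv2.INTER_CUBIC)
cv2.imwrite("pics/t7.png",cv2.resize(np.hstack([A,B]),(800,364)))
cv2.imwrite("pics/raw7t.png",b)
c,s=np.cos(np.radians(-10)),np.sin(np.radians(-10));R=np.array([[c,-s],[s,c]])
a0=cv2.imread("pics/top0.png")
for im in(a0,b):
    B_,G,R_=[im[...,i].astype(int) for i in range(3)]
    m=np.zeros(G.shape,bool);m[155:215,250:330]=1
    for _,s_,cc,_m in blobs(m&(R_>150)&(G>150)&(B_>130),15): print(s_,cc.round(1),((ray("top",*cc,.028)[:2]-[.563,.0495])@R).round(4))
d=cv2.absdiff(a0,b).max(2)>50
print([ (s.tolist()) for _,s,c_,_m in blobs(d,15)])
E
```

```text
clock: 14.8
eef_pos: [0.5453, 0.0704, 0.021]
tool_rot: [0.087, 0.996, 0.0, -0.003]
ft_force: [-8.2, 1.2, 6.9]
grip_width: 0.0002
clock: 15.63
eef_pos: [0.3792, -0.0864, 0.1222]
tool_rot: [0.086, 0.996, -0.0, 0.002]
ft_force: [1.6, -0.2, -0.7]
grip_width: -0.0
clock: 16.38
eef_pos: [0.3788, -0.2339, 0.1213]
tool_rot: [0.087, 0.996, 0.0, -0.0]
ft_force: [-0.6, 0.0, 0.0]
grip_width: -0.0003
[261 164   6  15  55] [263.6 170.9] [0.0144 0.0721]
[275 166   6  15  59] [277.4 173.1] [0.0148 0.0361]
[289 169   6  15  56] [291.1 175.8] [0.0142 0.0001]
[302 171   6  15  57] [304.9 178.3] [ 0.0139 -0.0359]
[316 173   6  15  59] [318.8 180.4] [ 0.0148 -0.0718]
[260 195   9  15 117] [264.  202.2] [-0.0652  0.0555]
[261 164   6  15  56] [263.5 170.8] [0.0144 0.0721]
[275 166   6  15  60] [277.4 173. ] [0.0151 0.0361]
[280 169  15  15 168] [286.9 176. ] [0.0117 0.0108]
[302 171   6  15  58] [304.9 178.3] [ 0.014  -0.0358]
[316 173   6  15  59] [318.8 180.4] [ 0.0148 -0.0718]
[[280, 168, 10, 16, 110], [261, 195, 14, 18, 166], [357, 201, 283, 199, 20056], [360, 299, 42, 73, 614], [430, 310, 28, 4, 41], [267, 364, 81, 25, 1063], [421, 371, 24, 3, 53], [351, 372, 7, 13, 57], [254, 386, 10, 14, 73], [263, 388, 12, 12, 34], [458, 396, 20, 4, 44]]
```

View pics/t7.png

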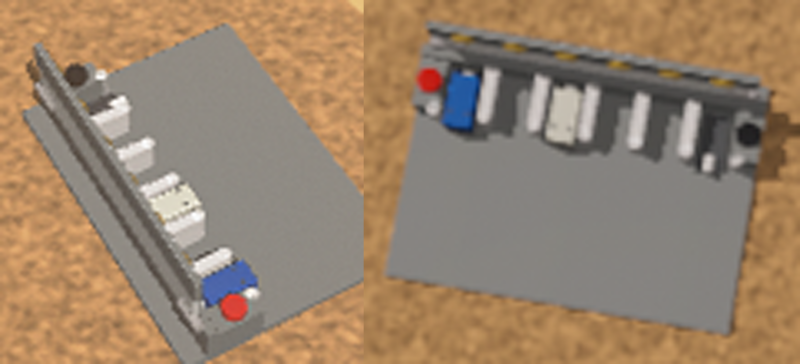

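```bash
python3 -c "
from workcell import bot
bot.job_done()"
```

```text
the job is handed in; nothing more can be done
```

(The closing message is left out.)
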